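# Lock the medicine away and take the key out

### The job

Stand the amber medicine bottle upright in the free half of the open medicine box (lower it in, do not drop it or tip it over) and shut the lid. Then turn the key in the lock clockwise to its stop to throw the bolt, turn it back to where it started, the only position where it will come out, pull it out and leave it lying in the blue bowl. Do not shift or knock over the other kitchen things or the bowl.

Things in the scene. Friction and masses are not known exactly. Their poses are not given: they have to be found in the camera images.
- med_box: White steel medicine box, fixed, 184 (x) by 232 mm (y), rim 112 mm high. Origin under its centre; x from front (lock) to rear (hinge), z up. Front rail x -92 to -44 mm, top 120 mm high, carries the lock. Behind it the compartment, floor 6 mm high: its +y half holds fixed packs up to 91 mm high; the free half is x -44 to +88, y -112 to +28 mm (low divider there).
- box_space (a point): Centre of the floor of the free half of the box, 6 mm above the worktop, at x +22, y -42 mm in the box's frame; axes as the box's.
- lid (a joint): Green steel lid, 136 mm from hinge to free edge, 232 mm wide, 8 mm thick, hinged on the box's rear top edge: 0 = shut (its top then level with the front rail, 120 mm high), 1.57 = upright, stop at 1.85 leaning back; starts open. The stiff hinge (0.3 N m friction) stays where it is left; push the outside of the lid near its free edge to close it.
- lid_hinge (a point): Middle of the lid's hinge line, at the box's rear top edge, 112 mm high; axes as the box's (the hinge line is y).
- lid_edge (a point): Middle of the lid's free edge, on its outer face, 136 mm from the hinge; turns with the lid: x along the lid from the free edge to the hinge, z out of the outer face.
- lock_face (a point): Centre of the cylinder lock's face on the front rail, 120 mm above the worktop, at x -68 mm, y 0 in the box's frame; the lock axis is vertical, axes as the box's.
- key: Key, upright in the lock at the start, 40 g. Origin on its axis at the shoulder, which sits on the lock face; z from blade to bow. Red bow from 8 to 42 mm above the origin, 34 mm wide (key x), 10 mm thick (key y: pinch here). Blade below: 30 mm long, 16 x 3 mm. At home key x lies along box x and it pulls straight up, free after 30 mm; turned over 8 degrees from home it is held fast.
- plug (a joint): Angle of the lock cylinder, which turns with the key: 0 = home (key comes out), positive = clockwise seen from above, stops at +1.5 and -1.5 rad. Light friction (0.03 N m), no spring, no detent. About 3 degrees of play between key and cylinder.
- bolt (a joint): Lock bolt in the rail: 0 = drawn back (start), about 0.009 m = thrown. Turning the key clockwise throws it (fully from about 1.2 rad on); it stays thrown when the key goes back to home; anticlockwise past home draws it back. A red pin in a black window on the rail, 50 mm to the +y side of the lock, shows it.
- medicine: Medicine bottle, upright: amber glass with a paper label, 47 mm across, and a white cap 36 mm across from 68 to 92 mm high. 92 mm high in all, about 160 g. Origin at the centre of its foot, z up. It stands among the jars.
- bowl: Blue ceramic bowl, loose, 136 mm across the rim, 42 mm high, floor and wall about 5 mm thick; origin under its centre. On the left or on the right of the worktop.
- sugar_pot: Bystander: white lidded sugar pot, 104 mm across, 93 mm high, origin under its centre. In whichever of the two places the bowl is not.
- jar_beans: Bystander: glass jar of white beans, metal lid, 66 mm across, 125 mm high, origin under its centre.
- jar_lentils: Bystander: glass jar of orange-brown lentils, dark lid, 62 mm across, 105 mm high, origin under its centre.
- jar_berries: Bystander: glass jar of dark red berries, red lid, 64 mm across, 95 mm high, origin under its centre.
- teapot: Bystander: dark blue teapot, body 124 mm across, 124 mm high, spout to +x (116 mm out) and handle to -x (102 mm out), origin under its centre.
- pepper_mill: Bystander: turned wooden pepper mill, 54 mm across, 184 mm high, origin under its centre.
- wooden_spoon: Bystander: wooden spoon lying flat, 200 mm long along its x.

How it is judged:
By the outcome, as a careful person would: the job done as asked, in the order asked, and still so for the second after the job is handed in, with the robot touching nothing.
It also fails if it takes over 72 s, if anything falls off the work surface, if the arm or the gripper's body presses on something with over 40 N, if the wrist force passes 120 N, or if a joint passes its speed limit or range.

### The arm

A 6-joint arm with a two-finger parallel gripper is mounted at the origin on the work surface. World frame = base frame: x ahead of the robot, y to its left, z up, the work surface at z = 0. Lengths are in mm, angles in rad, forces in N, time in s.
With the tool pointing down it reaches from about 350 to 975 mm from the base axis. Payload 7.1 kg.
Tool frame: the origin (TCP) lies at the very end of the fingers, on their centre line; the grasp point (between the pads) lies ctrl.hold_point_z behind it (ctrl.hold_point_z is the distance from the TCP to the grasp point, in mm); z points along the fingers, y is the line along which they close (so a half turn about z gives the same grasp; the last joint's range is limited). The gripper opens to 88 mm and grips with 3 to 60 N. Pads are 20 mm wide; open, the fingers measure 115 mm over their backs; the gripper's body (75 mm by 178 mm) begins 61 mm behind the grasp point.
Start: joints at [1.252, 0.423, 1.63, -0, 1.089, -0.019], TCP at [184.549, 597.115, 194.675] pointing down, gripper open.
Joint ranges: [-3, 3], [-0.9, 2.11], [0.09, 2.58], [-1.31, 4.45], [0.11, 2.69], [-2.54, 2.54]. Speed limits (rad/s): [2.39, 2.39, 3.01, 3.14, 3.14, 3.14].

### API

Orientations are given as a rotation vector (axis times angle).
In Python, from workcell import ctrl gives the robot as it stands. The module is installed in compiled form; this text tells all that it offers.
- The arm moves only by the shell command python3 -m creep 'ROWS'. ROWS is JSON, a list of rows, each an object with "translation": the shift along the tool's x, y, z in mm, a list of three; "angular": the turn, a rotation vector about the tool's x, y, z in rad, a list of three; "jaw": the opening, from 0 (shut) to 1 (fully open). A call has exactly 8 rows; each row is the pose to reach, as a shift and turn from the pose commanded when the call began, along the tool's axes at that moment; what a row does not reach only later rows make up. A row lasts 1/8 s, in which the tool goes at most 62.5 mm and 10.7 degrees, less where a joint would pass 70% of its speed; a pose out of reach is approached as far as the arm can. A call with a gripper value outside its range is refused whole. The fingers move at their own pace and stop on an object; the grip force is fixed at half the most. Time passes only in rows, so rows that repeat a pose let the fingers close, or fill a call up. It gives the time, the measured TCP pose, the force, the opening and the grip force at its end, in the units of the state.
- ctrl.get_obs(): the state, without advancing time (a new reading comes with each control period).
- ctrl.get_image(name): name is "side" or "top"; returns the picture (400x640x3 uint8, red, green, blue); there is no depth.
- ctrl.camera_info(name): a dict with "camera_matrix" (3x3 intrinsics, pixels), "distortion" ([k1, k2, p1, p2, k3] as OpenCV has them; the pictures are not rectified), "world_from_camera" (4x4, takes a point from camera to world coordinates). Camera axes: x right, y up, looking along -z (the intrinsics and any distortion apply to the point x, -y, -z); pixel columns grow to the right and rows downward; lengths in mm; the calibration is good to about 2 mm. A picture is of the moment at which its call begins. camera_info takes no time and is no camera call.
- ctrl.close_job(): hands the job in; it is judged then, once.
Trained networks look in the newest picture that a camera, given by its name, has taken for a name from the list of things; names that differ only in an ending like _2 or _b are one class to them, and where a whole thing is asked for, a point or a joint stands for the part that bears it (a point fixed in the world has none). Each returns a list of dicts, best first, with "score" (0 to 1); they miss things now and then, are a little off and sometimes report something else, mostly with a low value. They report only what shows in the picture. A call takes as long as a camera call.
- ctrl.look_for(camera, label): "rect" ([left, top, right, bottom] in pixels, round what is visible of it).
The state is a dict: "t": time; "qpos": joint angles; "qvel": joint speeds; "joint_torque": joint torques, N m; "ee_pos": TCP position; "orientation": TCP orientation; "ft_force": force on the tool from outside, world axes, zero at the start; "moment": the same for the moment, N m; "width": finger opening in mm; "grasp_force": force on a finger pad.
Only numpy, scipy, OpenCV 4.12 (cv2) and the standard library are available. Lean on these libraries where they do the work, as an engineer would, in place of code of your own. Each camera call takes 0.05 s, during which the arm holds its last target. There are 200 camera calls.

## Working session

There is one attempt and no reset: what is moved stays moved. The work goes in short steps, Python scripts to look and compute and a shell command to move; the robot and the scene stay as the last step left them, time stands still between calls to the robot, and variables do not carry over. Pictures are saved under pics/ and viewed, at most 10 in all, crops included, and the job is handed in when it is done.

```bash
mkdir -p pics; ls
python3 - <<'E'
from workcell import ctrl
import cv2,numpy as np
for c in("top","side"):
    im=ctrl.get_image(c); cv2.imwrite(f"pics/{c}0.png",im[:,:,::-1])
    i=ctrl.camera_info(c); print(c,np.round(i["camera_matrix"],1).tolist(),i["distortion"],np.round(i["world_from_camera"],3).tolist())
    for l in("med_box","lid","key","medicine","bowl","sugar_pot","jar_beans","jar_lentils","jar_berries","teapot","pepper_mill","wooden_spoon","bolt"):
        print(l,[(np.round(d["rect"]).tolist(),round(d["score"],2)) for d in ctrl.look_for(c,l)[:2]])
o=ctrl.get_obs();print(ctrl.hold_point_z,o)
E
```

```text
pics
top [[443.0, 0.0, 324.8], [0.0, 443.0, 194.0], [0.0, 0.0, 1.0]] [-0.00582561  0.          0.          0.          0.        ] [[-0.009, 0.997, -0.076, 466.106], [-1.0, -0.01, -0.011, -15.609], [-0.011, 0.075, 0.997, 1336.074], [0.0, 0.0, 0.0, 1.0]]
med_box [([248.0, 140.0, 342.0, 241.0], 0.57)]
lid [([253.0, 142.0, 346.0, 175.0], 0.92)]
key [([292.0, 221.0, 294.0, 225.0], 0.6), ([284.0, 217.0, 290.0, 230.0], 0.42)]
medicine [([374.0, 177.0, 389.0, 193.0], 0.5)]
bowl [([444.0, 210.0, 494.0, 256.0], 0.84), ([282.0, 219.0, 294.0, 228.0], 0.18)]
sugar_pot [([184.0, 224.0, 220.0, 261.0], 0.65)]
jar_beans [([370.0, 223.0, 396.0, 245.0], 0.94)]
jar_lentils [([415.0, 172.0, 444.0, 195.0], 0.55)]
jar_berries [([418.0, 220.0, 447.0, 242.0], 0.73)]
teapot [([184.0, 223.0, 218.0, 262.0], 0.71), ([152.0, 144.0, 231.0, 185.0], 0.66)]
pepper_mill [([365.0, 121.0, 391.0, 148.0], 0.88), ([371.0, 222.0, 394.0, 245.0], 0.37)]
wooden_spoon [([236.0, 231.0, 262.0, 294.0], 0.88)]
bolt []
side [[373.3, 0.0, 316.4], [0.0, 373.3, 198.9], [0.0, 0.0, 1.0]] [-0.0086317  0.         0.         0.         0. 
[... 801 characters left out ...]
0003 {'t': 1.4, 'qpos': array([ 1.25200188e+00,  4.23072248e-01,  1.62988936e+00, -7.60709613e-06,
        1.08857158e+00, -1.89961138e-02]), 'qvel': array([-1.51953807e-03, -6.07763291e-04,  1.83356182e-03,  7.59378279e-04,
       -3.83325445e-05, -8.35225066e-05]), 'joint_torque': array([ 3.53336094e-03, -5.44583023e+01, -2.74056208e+01,  6.46388624e-02,
        1.67577801e-02, -1.10910321e-05]), 'ee_pos': array([184.55597578, 597.13314829, 194.69659179]), 'orientation': array([4.69152556e-01, 3.10634765e+00, 9.02928992e-05]), 'ft_force': array([-0.22793342, -0.21142602, -0.3520091 ]), 'moment': array([-0.05786633,  0.00882421,  0.0022603 ]), 'grasp_force': 0.0, 'width': 87.69366907384018}
```

View pics/top0.png

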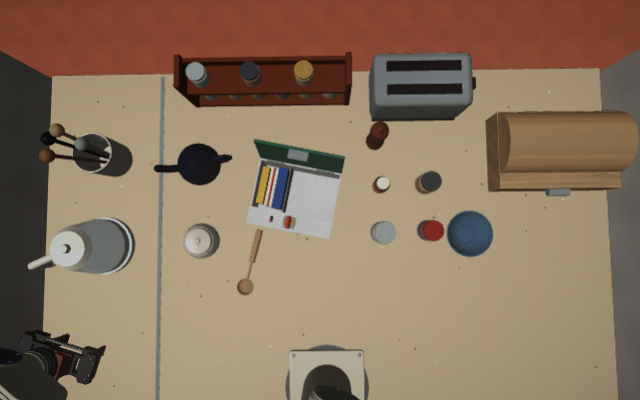

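View pics/side0.png

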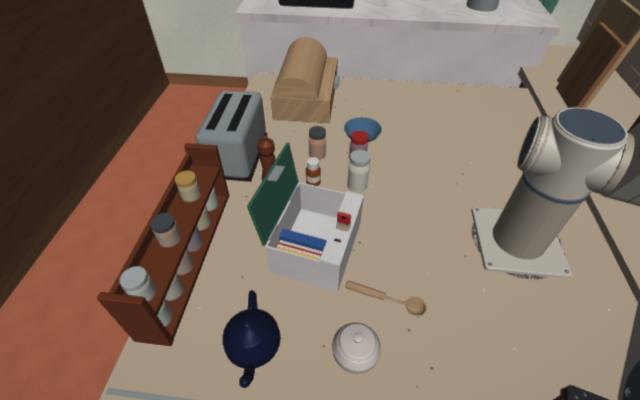

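The top view shows the box around (295,190), the key at (288,222), the bottle cap at (382,185) and the bowl at (470,233). I'll enlarge the middle region to get accurate points.

```bash
cat > h.py <<'E'
from workcell import ctrl
import numpy as np,cv2
def info(c):
    i=ctrl.camera_info(c);return i["camera_matrix"],np.array(i["distortion"],float),np.array(i["world_from_camera"])
def unproj(c,px,z):
    K,D,T=info(c);p=cv2.undistortPoints(np.array([[px]],float),np.array(K),D)[0,0]
    d=T[:3,:3]@np.array([p[0],-p[1],-1]);o=T[:3,3];return o+d*(z-o[2])/d[2]
def proj(c,P):
    K,D,T=info(c);P=np.atleast_2d(P).astype(float);q=(P-T[:3,3])@T[:3,:3]*[1,-1,-1]
    return cv2.projectPoints(q,np.zeros(3),np.zeros(3),np.array(K),D)[0][:,0]
E
python3 - <<'E'
import cv2
a=cv2.imread("pics/top0.png")[130:250,240:400];cv2.imwrite("pics/topc.png",cv2.resize(a,None,fx=5,fy=5,interpolation=cv2.INTER_CUBIC))
a=cv2.imread("pics/side0.png")[140:300,240:380];cv2.imwrite("pics/sidec.png",cv2.resize(a,None,fx=3.75,fy=3.75,interpolation=cv2.INTER_CUBIC))
E
```

```text
(no output)
```

View pics/topc.png

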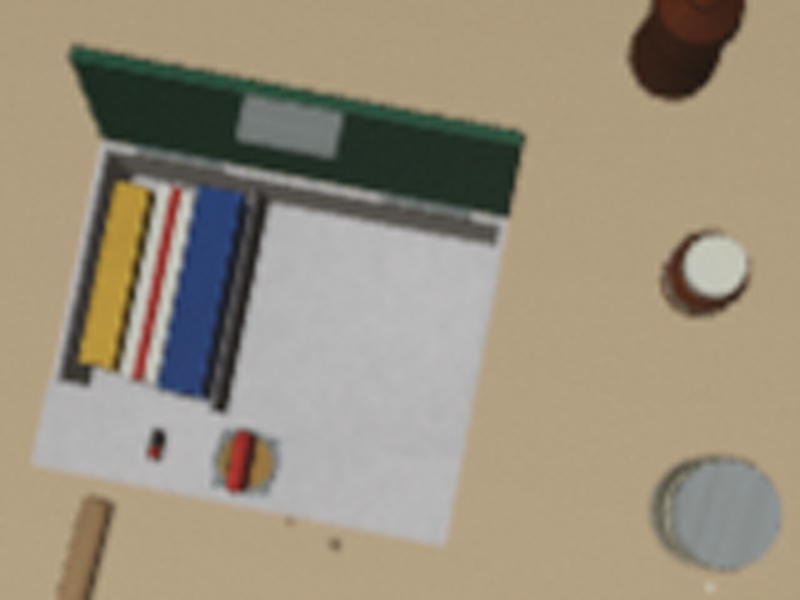

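View pics/sidec.png

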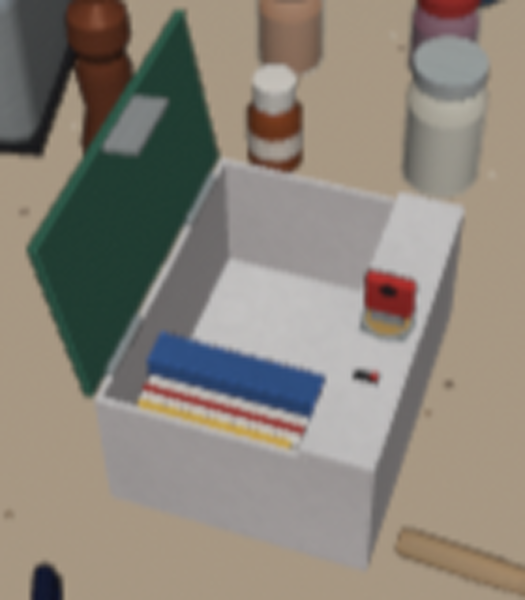

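```bash
cat > fit.py <<'E'
from h import *
from scipy.optimize import least_squares
T=lambda u,v:((u+.5)/5+239.5,(v+.5)/5+129.5)
S=lambda u,v:((u+.5)/3.75+239.5,(v+.5)/3.75+139.5)
R=lambda a:np.array([[np.cos(a),-np.sin(a),0],[np.sin(a),np.cos(a),0],[0,0,1]])
obs=[("top",T(33,464),(-92,116,120)),("top",T(445,545),(-92,-116,120)),("top",T(105,139),(92,116,112)),("top",T(508,214),(92,-116,112)),("top",T(247,462),(-68,0,120)),
("side",S(463,207),(-92,-116,120)),("side",S(374,464),(-92,116,120)),("side",S(398,197),(-44,-116,120)),("side",S(100,402),(92,116,112)),("side",S(388,318),(-68,0,120))]
def f(p):
    return np.concatenate([proj(c,R(p[2])@np.array(m)+[p[0],p[1],0])[0]-px for c,px,m in obs])
s=least_squares(f,[470,70,-.2],x_scale=[100,100,1]);x,y,a=s.x;print("box",s.x);print(np.round(s.fun.reshape(-1,2),1).tolist())
b=lambda *m:R(a)@np.array(m)+[x,y,0]
print("space",b(22,-42,6),"lock",b(-68,0,120),"hinge",b(92,0,112))
def g(t): 
    e=lambda yy:b(92-136*np.cos(t[0])-0,yy,112+136*np.sin(t[0]))
    return np.concatenate([proj("top",e(116))[0]-T(75,57),proj("top",e(-116))[0]-T(521,143),proj("side",e(116))[0]-S(36,250),proj("side",e(-116))[0]-S(180,15)])
s=least_squares(g,[1.6]);print("lid",s.x,np.round(s.fun,1))
print("med",unproj("top",T(715,266),92),unproj("side",S(275,76),92))
# key bow plane direction
print("bow top",unproj("top",T(240,461),162))
for n,r,z in(("bowl",(444,210,494,256),42),("beans",(370,223,396,245),125),("lentils",(415,172,444,195),105),("berries",(418,220,447,242),95),("mill",(365,121,391,148),184)):
    print(n,np.round(unproj("top",((r[0]+r[2])/2,(r[1]+r[3])/2),z)))
im=cv2.imread("pics/top0.png").astype(int);m=((im[:,:,0]>im[:,:,2]+25)).astype(np.uint8);m[:,:430]=0;m[:,510:]=0;m[:190]=0;m[270:]=0
(u,v),r=cv2.minEnclosingCircle(np.argwhere(m)[:,::-1].astype(np.float32));print("bowl c",u,v,r,unproj("top",(u,v),42))
E
python3 fit.py
```

```text
box [ 5.49783976e+02  8.39527430e+01 -1.98571536e-01]
[[-0.7, -0.0], [-0.1, -0.2], [-1.3, 0.2], [-0.3, 0.6], [-0.4, -0.3], [0.5, -1.0], [0.5, 1.0], [0.3, -2.3], [-1.3, -1.1], [0.1, -0.6]]
space [563.0663586   38.43814844   6.        ] lock [483.12021918  97.3670445  120.        ] hinge [639.97611833  65.80398222 112.        ]
lid [1.73176734] [-2.1 -0.4  0.1 -0.4 -0.2 -0.7  0.9 -2.7]
med [ 590.52508523 -165.45731007   92.        ] [ 591.71302935 -164.43855844   92.        ]
bow top [482.3880761  96.1830066 162.       ]
bowl [ 447. -419.   42.]
beans [ 447. -160.  125.]
lentils [ 586. -294.  105.]
berries [ 454. -301.   95.]
mill [ 709. -145.  184.]
bowl c 469.4719543457031 233.10748291015625 22.929304122924805 [ 446.25932739 -420.46466591   42.        ]
```

```bash
cat > go.py <<'E'
import sys
from h import *
from scipy.spatial.transform import Rotation as Ro
o=ctrl.get_obs()
def tgt(yaw):
    c,s=np.cos(yaw),np.sin(yaw);return Ro.from_matrix(np.array([[-c,-s,0],[-s,c,0],[0,0,-1]]))
r=Ro.from_rotvec(o["orientation"])
print("t",round(o["t"],2),"pos",np.round(o["ee_pos"],1),"w",round(o["width"],1),"gf",round(o["grasp_force"],1),"F",np.round(o["ft_force"],1),"yaw",np.round(np.arctan2(-r.as_matrix()[0,1],r.as_matrix()[1,1]),3),"q6",np.round(o["qpos"][[3,4,5]],2))
for a in sys.argv[1:]:
    x,y,z,w=map(float,a.split(","))
    print(a,"tr",np.round(r.inv().apply(np.array([x,y,z])-o["ee_pos"]),1).tolist(),"ang",np.round((r.inv()*tgt(w)).as_rotvec(),3).tolist())
E
python3 go.py 430,150,195,-0.1986 591,-165,195,-0.1986 591,-165,33,-.1986
```

```text
t 1.4 pos [184.6 597.1 194.7] w 87.7 gf 0.0 F [-0.2 -0.2 -0.4] yaw -0.3 q6 [-0.    1.09 -0.02]
430,150,195,-0.1986 tr [-366.5, -354.7, -0.3] ang [0.0, 0.0, -0.101]
591,-165,195,-0.1986 tr [-613.4, -608.1, -0.3] ang [0.0, 0.0, -0.101]
591,-165,33,-.1986 tr [-613.4, -608.1, 161.7] ang [0.0, 0.0, -0.101]
```

```bash
python3 -m creep '[{"translation":[-613,-608,0],"angular":[0,0,-0.101],"jaw":1},{"translation":[-613,-608,0],"angular":[0,0,-0.101],"jaw":1},{"translation":[-613,-608,0],"angular":[0,0,-0.101],"jaw":1},{"translation":[-613,-608,0],"angular":[0,0,-0.101],"jaw":1},{"translation":[-613,-608,0],"angular":[0,0,-0.101],"jaw":1},{"translation":[-613,-608,0],"angular":[0,0,-0.101],"jaw":1},{"translation":[-613,-608,0],"angular":[0,0,-0.101],"jaw":1},{"translation":[-613,-608,0],"angular":[0,0,-0.101],"jaw":1}]'; python3 go.py 591,-165,195,-0.1986
```

```text
t: 2.4
ee_pos: [420.6, 154.1, 195.1]
orientation: [0.311, 3.125, 0.001]
ft_force: [0.1, 1.0, -0.4]
width: 87.9
grasp_force: 0.0
t 2.4 pos [420.6 154.1 195.1] w 87.9 gf 0.0 F [ 0.1  1.  -0.4] yaw -0.199 q6 [ 0.    0.98 -1.05]
591,-165,195,-0.1986 tr [-230.0, -279.2, 0.2] ang [0.001, 0.001, -0.0]
```

```bash
python3 -m creep '[{"translation":[-230,-279,0],"angular":[0,0,0],"jaw":1},{"translation":[-230,-279,0],"angular":[0,0,0],"jaw":1},{"translation":[-230,-279,0],"angular":[0,0,0],"jaw":1},{"translation":[-230,-279,0],"angular":[0,0,0],"jaw":1},{"translation":[-230,-279,0],"angular":[0,0,0],"jaw":1},{"translation":[-230,-279,0],"angular":[0,0,0],"jaw":1},{"translation":[-230,-279,0],"angular":[0,0,0],"jaw":1},{"translation":[-230,-279,0],"angular":[0,0,0],"jaw":1}]'; python3 go.py 591,-165,33,-0.1986
```

```text
t: 3.4
ee_pos: [589.4, -162.6, 194.3]
orientation: [-0.312, -3.125, -0.001]
ft_force: [0.4, -0.2, 0.8]
width: 87.4
grasp_force: 0.0
t 3.4 pos [ 589.4 -162.6  194.3] w 87.4 gf 0.0 F [ 0.4 -0.2  0.8] yaw -0.199 q6 [ 0.    1.08 -1.66]
591,-165,33,-0.1986 tr [-2.2, -2.1, 161.3] ang [0.0, -0.001, -0.001]
```

```bash
python3 -m creep '[{"translation":[-1,-1,60],"angular":[0,0,0],"jaw":1},{"translation":[-1,-1,110],"angular":[0,0,0],"jaw":1},{"translation":[-1,-1,150],"angular":[0,0,0],"jaw":1},{"translation":[-1,-1,161],"angular":[0,0,0],"jaw":1},{"translation":[-1,-1,161],"angular":[0,0,0],"jaw":0.4},{"translation":[-1,-1,161],"angular":[0,0,0],"jaw":0.4},{"translation":[-1,-1,161],"angular":[0,0,0],"jaw":0.4},{"translation":[-1,-1,161],"angular":[0,0,0],"jaw":0.3}]'; python3 go.py 591,-165,33,-0.1986
```

```text
t: 4.4
ee_pos: [591.4, -164.4, 34.7]
orientation: [0.312, 3.125, -0.0]
ft_force: [0.3, 0.2, -0.9]
width: 51.2
grasp_force: 0.0
t 4.4 pos [ 591.4 -164.4   34.7] w 51.2 gf 0.0 F [ 0.3  0.2 -0.9] yaw -0.199 q6 [ 0.    0.78 -1.66]
591,-165,33,-0.1986 tr [0.3, -0.6, 1.7] ang [-0.0, 0.002, -0.0]
```

Finish closing, then lift in the same call.

```bash
python3 -m creep '[{"translation":[0,0,0],"angular":[0,0,0],"jaw":0.3},{"translation":[0,0,0],"angular":[0,0,0],"jaw":0.3},{"translation":[0,0,0],"angular":[0,0,0],"jaw":0.3},{"translation":[0,0,-30],"angular":[0,0,0],"jaw":0.3},{"translation":[0,0,-80],"angular":[0,0,0],"jaw":0.3},{"translation":[0,0,-130],"angular":[0,0,0],"jaw":0.3},{"translation":[0,0,-165],"angular":[0,0,0],"jaw":0.3},{"translation":[0,0,-165],"angular":[0,0,0],"jaw":0.3}]'; python3 go.py 563,38.5,200,-0.1986 563,38.5,38,-.1986
```

```text
t: 5.4
ee_pos: [592.5, -164.6, 201.2]
orientation: [0.311, 3.121, -0.001]
ft_force: [-0.1, 0.1, -3.1]
width: 35.2
grasp_force: 32.2
t 5.4 pos [ 592.5 -164.6  201.2] w 35.2 gf 32.2 F [-0.1  0.1 -3.1] yaw -0.199 q6 [ 0.    1.09 -1.66]
563,38.5,200,-0.1986 tr [69.0, 193.3, 0.8] ang [-0.0, 0.005, -0.0]
563,38.5,38,-.1986 tr [69.9, 193.3, 162.8] ang [-0.0, 0.005, -0.0]
```

Run:
```python
from h import *
im=ctrl.get_image("side")[:,:,::-1];cv2.imwrite("pics/s1.png",cv2.resize(im[60:220,240:440],None,fx=4,fy=3.75))
print(proj("side",[[592,-165,201],[592,-165,149]]),ctrl.look_for("side","medicine"))
```

```text
[[312.54128026 130.23892476]
 [312.71678549 144.86385814]] [{'rect': [302.4, 108.7, 320.0, 144.3], 'score': 0.9}, {'rect': [344.9, 117.5, 384.2, 143.9], 'score': 0.6}]
```

View pics/s1.png

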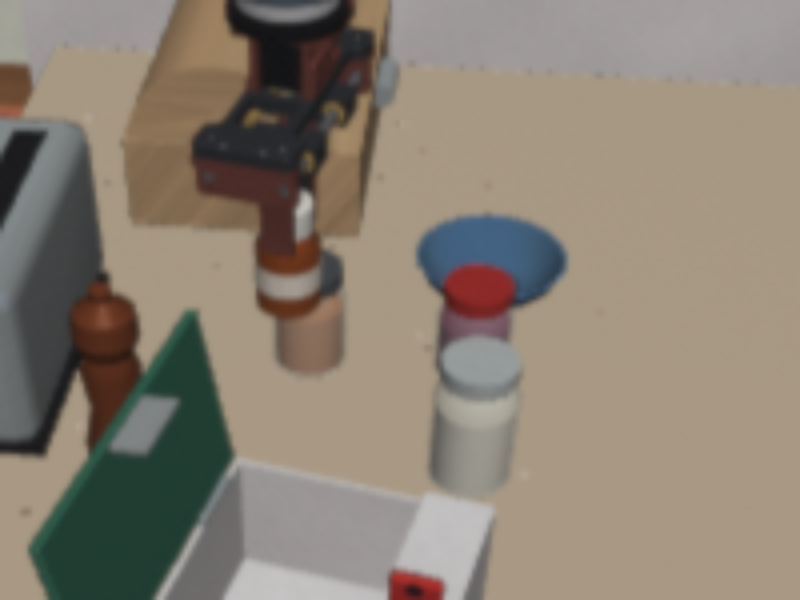

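```bash
python3 - <<'E'
from h import *
t=np.linspace(0,6.28,60)
for z in(150,158,166,174):
    p=proj("side",np.c_[592+23.5*np.cos(t),-165+23.5*np.sin(t),0*t+z]);q=proj("side",np.c_[592+18*np.cos(t),-165+18*np.sin(t),0*t+z+92])
    print(z,p[:,1].max(),p[:,0].min(),p[:,0].max(),q[:,0].min(),q[:,0].max(),q[:,1].min())
E
python3 go.py
```

```text
150 149.74144971613975 304.64116847406694 320.78093326583115 305.8054875974601 318.97867757077984 114.17804523570337
158 147.54980096028555 304.5715287551137 320.7980659405804 305.738015203954 318.9865937835674 111.70412408244589
166 145.33411619984992 304.50114332580966 320.81538113109724 305.6697744624592 318.99459908989934 109.20213823767078
174 143.09400197073532 304.430000276392 320.83288173650266 305.6007523405973 319.00269498190585 106.6716133938704
t 5.5 pos [ 590.1 -163.9  197.5] w 35.6 gf 32.2 F [ 1.3  0.3 -2.9] yaw -0.199 q6 [ 0.    1.09 -1.66]
```

```bash
python3 go.py 563,38.5,200,-0.1986; python3 -m creep '[{"translation":[15,50,0],"angular":[0,0,0],"jaw":0.3},{"translation":[35,100,0],"angular":[0,0,0],"jaw":0.3},{"translation":[55,150,0],"angular":[0,0,0],"jaw":0.3},{"translation":[67,185,0],"angular":[0,0,0],"jaw":0.3},{"translation":[67,193,0],"angular":[0,0,0],"jaw":0.3},{"translation":[67,193,0],"angular":[0,0,0],"jaw":0.3},{"translation":[67,193,20],"angular":[0,0,0],"jaw":0.3},{"translation":[67,193,20],"angular":[0,0,0],"jaw":0.3}]'; python3 go.py 563,38.5,50,-0.1986 563,38.5,40.5,-.1986
```

```text
t 5.5 pos [ 590.1 -163.9  197.5] w 35.6 gf 32.2 F [ 1.3  0.3 -2.9] yaw -0.199 q6 [ 0.    1.09 -1.66]
563,38.5,200,-0.1986 tr [66.5, 193.1, -2.4] ang [0.0, -0.002, -0.0]
t: 6.5
ee_pos: [562.1, 36.8, 176.9]
orientation: [-0.314, -3.122, 0.001]
ft_force: [-0.4, 0.4, -1.9]
width: 35.8
grasp_force: 32.3
t 6.5 pos [562.1  36.8 176.9] w 35.8 gf 32.3 F [-0.4  0.4 -1.9] yaw -0.2 q6 [-0.    1.01 -1.33]
563,38.5,50,-0.1986 tr [-1.0, 2.0, 126.9] ang [-0.001, -0.004, -0.002]
563,38.5,40.5,-.1986 tr [-1.1, 2.0, 136.4] ang [-0.001, -0.004, -0.002]
```

```bash
python3 -m creep '[{"translation":[-1,1,30],"angular":[0,0,0],"jaw":0.3},{"translation":[-1,1,65],"angular":[0,0,0],"jaw":0.3},{"translation":[-1,1,95],"angular":[0,0,0],"jaw":0.3},{"translation":[-1,1,115],"angular":[0,0,0],"jaw":0.3},{"translation":[-1,1,125],"angular":[0,0,0],"jaw":0.3},{"translation":[-1,1,130],"angular":[0,0,0],"jaw":0.3},{"translation":[-1,1,130],"angular":[0,0,0],"jaw":0.3},{"translation":[-1,1,130],"angular":[0,0,0],"jaw":0.3}]'; python3 go.py 563,38.5,40.5,-.1986;  python3 - <<'E'
from h import *
im=ctrl.get_image("side")[:,:,::-1];cv2.imwrite("pics/s2.png",cv2.resize(im[100:260,230:390],None,fx=3.75,fy=3.75))
E
```

```text
t: 7.5
ee_pos: [565.1, 39.0, 49.5]
orientation: [0.312, 3.125, 0.0]
ft_force: [0.2, -0.2, -2.2]
width: 35.4
grasp_force: 32.3
t 7.5 pos [565.1  39.   49.5] w 35.4 gf 32.3 F [ 0.2 -0.2 -2.2] yaw -0.199 q6 [-0.    0.75 -1.32]
563,38.5,40.5,-.1986 tr [2.0, -0.9, 9.0] ang [0.0, 0.001, -0.0]
```

View pics/s2.png

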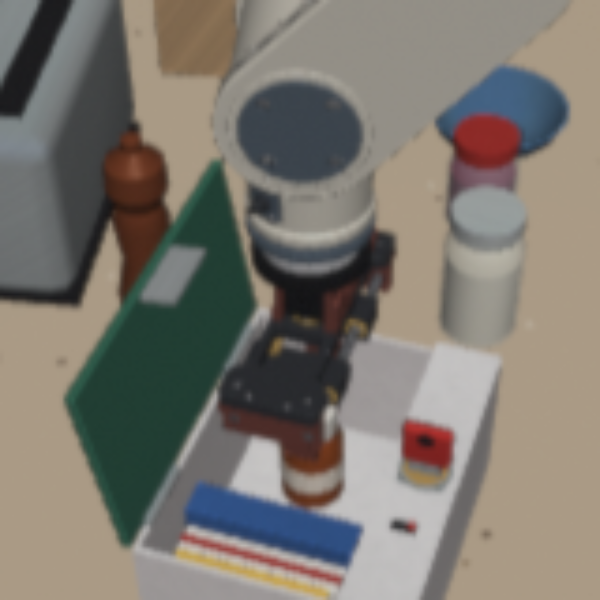

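The bottle is upright over the free half, with its foot just above the floor.

```bash
python3 -m creep '[{"translation":[0,0,2],"angular":[0,0,0],"jaw":0.3},{"translation":[0,0,4],"angular":[0,0,0],"jaw":0.3},{"translation":[0,0,6],"angular":[0,0,0],"jaw":0.3},{"translation":[0,0,7.5],"angular":[0,0,0],"jaw":0.3},{"translation":[0,0,8],"angular":[0,0,0],"jaw":0.3},{"translation":[0,0,8],"angular":[0,0,0],"jaw":0.3},{"translation":[0,0,8],"angular":[0,0,0],"jaw":0.3},{"translation":[0,0,8],"angular":[0,0,0],"jaw":0.3}]'; python3 go.py
```

```text
t: 8.55
ee_pos: [564.6, 39.0, 40.7]
orientation: [0.312, 3.126, -0.0]
ft_force: [0.3, -0.2, -1.7]
width: 35.2
grasp_force: 32.3
t 8.55 pos [564.6  39.   40.7] w 35.2 gf 32.3 F [ 0.3 -0.2 -1.7] yaw -0.199 q6 [-0.    0.73 -1.32]
```

```bash
python3 -m creep '[{"translation":[0,0,0.5],"angular":[0,0,0],"jaw":0.3},{"translation":[0,0,1],"angular":[0,0,0],"jaw":0.3},{"translation":[0,0,1.5],"angular":[0,0,0],"jaw":0.3},{"translation":[0,0,1.5],"angular":[0,0,0],"jaw":0.3},{"translation":[0,0,1.5],"angular":[0,0,0],"jaw":0.3},{"translation":[0,0,1.5],"angular":[0,0,0],"jaw":0.3},{"translation":[0,0,1.5],"angular":[0,0,0],"jaw":0.3},{"translation":[0,0,1.5],"angular":[0,0,0],"jaw":0.3}]'; python3 go.py
```

```text
t: 9.55
ee_pos: [564.8, 38.9, 40.0]
orientation: [0.312, 3.125, 0.0]
ft_force: [-1.5, -1.4, 6.4]
width: 35.5
grasp_force: 32.6
t 9.55 pos [564.8  38.9  40. ] w 35.5 gf 32.6 F [-1.5 -1.4  6.4] yaw -0.199 q6 [-0.    0.73 -1.32]
```

```bash
python3 -m creep '[{"translation":[0,0,-0.5],"angular":[0,0,0],"jaw":0.45},{"translation":[0,0,-0.5],"angular":[0,0,0],"jaw":0.6},{"translation":[0,0,-0.5],"angular":[0,0,0],"jaw":0.75},{"translation":[0,0,-0.5],"angular":[0,0,0],"jaw":0.75},{"translation":[0,0,-0.5],"angular":[0,0,0],"jaw":0.75},{"translation":[0,0,-20],"angular":[0,0,0],"jaw":0.75},{"translation":[0,0,-60],"angular":[0,0,0],"jaw":0.75},{"translation":[0,0,-110],"angular":[0,0,0],"jaw":0.75}]'; python3 go.py;python3 fit.py|grep -E 'hinge|lid'
```

```text
t: 10.55
ee_pos: [563.9, 39.0, 150.8]
orientation: [-0.312, -3.125, 0.0]
ft_force: [0.5, -0.1, -0.2]
width: 66.1
grasp_force: 0.0
t 10.55 pos [563.9  39.  150.8] w 66.1 gf 0.0 F [ 0.5 -0.1 -0.2] yaw -0.199 q6 [-0.    0.95 -1.32]
space [563.0663586   38.43814844   6.        ] lock [483.12021918  97.3670445  120.        ] hinge [639.97611833  65.80398222 112.        ]
lid [1.73176734] [-2.1 -0.4  0.1 -0.4 -0.2 -0.7  0.9 -2.7]
```

```bash
sed -i '/^print("t"/a d=o["ee_pos"][:2]-[549.8,84.0];a=-.1986;print("box xyz",np.round([d[0]*np.cos(a)+d[1]*np.sin(a),-d[0]*np.sin(a)+d[1]*np.cos(a),o["ee_pos"][2]],1))' go.py
python3 -m creep '[{"translation":[0,0,-60],"angular":[0,0,0],"jaw":0.6},{"translation":[0,0,-115],"angular":[0,0,0],"jaw":0.3},{"translation":[0,5,-125],"angular":[0,0,0],"jaw":0},{"translation":[-50,10,-125],"angular":[0,0,0],"jaw":0},{"translation":[-100,20,-125],"angular":[0,0,0],"jaw":0},{"translation":[-137,22,-125],"angular":[0,0,0],"jaw":0},{"translation":[-137,22,-125],"angular":[0,0,0],"jaw":0},{"translation":[-137,22,-125],"angular":[0,0,0],"jaw":0}]'; python3 go.py
```

```text
t: 11.55
ee_pos: [701.8, 33.7, 273.3]
orientation: [-0.311, -3.124, 0.0]
ft_force: [-0.6, -0.5, -0.2]
width: 0.2
grasp_force: 0.0
t 11.55 pos [701.8  33.7 273.3] w 0.2 gf 0.0 F [-0.6 -0.5 -0.2] yaw -0.199 q6 [ 0.    1.31 -1.34]
box xyz [159.  -19.4 273.3]
```

```bash
python3 -m creep '[{"translation":[0,0,40],"angular":[0,0,0],"jaw":0},{"translation":[15,0,48],"angular":[0,0,0],"jaw":0},{"translation":[31,0,48],"angular":[0,0,0],"jaw":0},{"translation":[50,0,47],"angular":[0,0,0],"jaw":0},{"translation":[69,0,47],"angular":[0,0,0],"jaw":0},{"translation":[86,0,50],"angular":[0,0,0],"jaw":0},{"translation":[102,0,55],"angular":[0,0,0],"jaw":0},{"translation":[117,0,63],"angular":[0,0,0],"jaw":0}]'; python3 go.py
```

```text
t: 12.55
ee_pos: [586.6, 56.9, 211.7]
orientation: [0.311, 3.126, 0.0]
ft_force: [0.1, 0.3, 0.1]
width: 0.0
grasp_force: 0.0
t 12.55 pos [586.6  56.9 211.7] w 0.0 gf 0.0 F [0.1 0.3 0.1] yaw -0.199 q6 [ 0.    1.09 -1.3 ]
box xyz [ 41.4 -19.3 211.7]
```

```bash
python3 -m creep '[{"translation":[14,0,12],"angular":[0,0,0],"jaw":0},{"translation":[26,0,24],"angular":[0,0,0],"jaw":0},{"translation":[36,0,38],"angular":[0,0,0],"jaw":0},{"translation":[43,0,50],"angular":[0,0,0],"jaw":0},{"translation":[49,0,64],"angular":[0,0,0],"jaw":0},{"translation":[52,0,78],"angular":[0,0,0],"jaw":0},{"translation":[54,0,88],"angular":[0,0,0],"jaw":0},{"translation":[54,0,92],"angular":[0,0,0],"jaw":0}]'; python3 go.py;  python3 - <<'E'
from h import *
im=ctrl.get_image("side")[:,:,::-1];cv2.imwrite("pics/s3.png",cv2.resize(im[100:260,230:390],None,fx=3.75,fy=3.75))
E
```

```text
t: 13.55
ee_pos: [535.2, 67.2, 118.3]
orientation: [-0.312, -3.125, 0.0]
ft_force: [0.1, -0.4, 0.7]
width: 0.4
grasp_force: 0.0
t 13.55 pos [535.2  67.2 118.3] w 0.4 gf 0.0 F [ 0.1 -0.4  0.7] yaw -0.199 q6 [-0.    0.86 -1.27]
box xyz [-11.  -19.3 118.3]
```

View pics/s3.png

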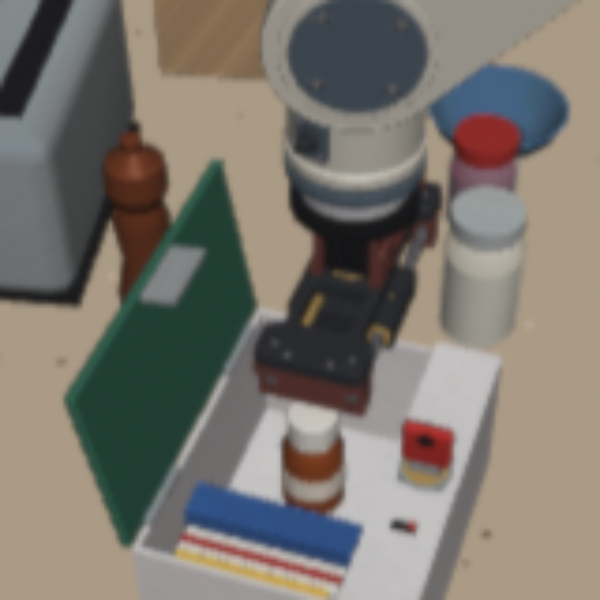

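Run:
```python
from h import *
f=lambda P:np.round((proj("side",P)-[230,100])*3.75).tolist()
a=-.1986;b=lambda x,y,z:[549.8+x*np.cos(a)-y*np.sin(a),84+x*np.sin(a)+y*np.cos(a),z]
print("tcp",f([535.2,67.2,118.3]),"bottle top",f(b(22,-42,98)),f([b(-11,-19,z) for z in(137,160,198)]))
for t in(1.4,1.57,1.73,1.85):print(t,f([b(92-136*np.cos(t),y,112+136*np.sin(t)) for y in(116,-116)]))
print(f([b(92,y,112) for y in(116,-116)]))
```

```text
tcp [[351.0, 425.0]] bottle top [[315.0, 410.0]] [[351.0, 407.0], [351.0, 383.0], [352.0, 343.0]]
1.4 [[144.0, 415.0], [282.0, 167.0]]
1.57 [[106.0, 403.0], [250.0, 158.0]]
1.73 [[72.0, 396.0], [220.0, 154.0]]
1.85 [[47.0, 394.0], [198.0, 153.0]]
[[131.0, 547.0], [257.0, 304.0]]
```

The picture shows the lid unmoved at 1.73: the closed fingertips passed just over its edge. The bottle stands upright. I'll go back and push lower.

```bash
python3 -m creep '[{"translation":[0,0,-60],"angular":[0,0,0],"jaw":0},{"translation":[0,0,-120],"angular":[0,0,0],"jaw":0},{"translation":[0,0,-170],"angular":[0,0,0],"jaw":0},{"translation":[-40,0,-170],"angular":[0,0,0],"jaw":0},{"translation":[-90,0,-170],"angular":[0,0,0],"jaw":0},{"translation":[-140,0,-170],"angular":[0,0,0],"jaw":0},{"translation":[-174,0,-170],"angular":[0,0,0],"jaw":0},{"translation":[-174,0,-170],"angular":[0,0,0],"jaw":0}]'; python3 -m creep '[{"translation":[0,0,40],"angular":[0,0,0],"jaw":0},{"translation":[0,0,85],"angular":[0,0,0],"jaw":0},{"translation":[0,0,85],"angular":[0,0,0],"jaw":0},{"translation":[15,0,85],"angular":[0,0,0],"jaw":0},{"translation":[30,0,85],"angular":[0,0,0],"jaw":0},{"translation":[45,0,85],"angular":[0,0,0],"jaw":0},{"translation":[60,0,85],"angular":[0,0,0],"jaw":0},{"translation":[60,0,85],"angular":[0,0,0],"jaw":0}]';python3 go.py
python3 - <<'E'
from h import *
im=ctrl.get_image("side")[:,:,::-1];cv2.imwrite("pics/s4.png",cv2.resize(im[100:260,230:390],None,fx=3.75,fy=3.75))
E
```

```text
t: 14.6
ee_pos: [707.8, 32.2, 288.5]
orientation: [0.313, 3.126, -0.0]
ft_force: [0.5, -0.3, -0.3]
width: 0.7
grasp_force: 0.0
t: 15.6
ee_pos: [645.8, 45.1, 204.7]
orientation: [-0.311, -3.125, -0.0]
ft_force: [-0.5, 1.5, -0.3]
width: 0.6
grasp_force: 0.0
t 15.6 pos [645.8  45.1 204.7] w 0.6 gf 0.0 F [-0.5  1.5 -0.3] yaw -0.198 q6 [ 0.    1.13 -1.32]
box xyz [101.8 -19.2 204.7]
```

View pics/s4.png

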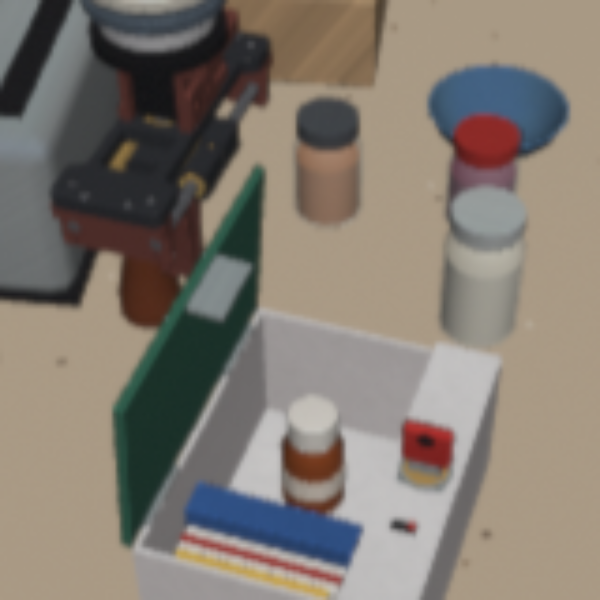

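```bash
python3 -m creep '[{"translation":[12,0,0],"angular":[0,0,0],"jaw":0},{"translation":[32,0,1],"angular":[0,0,0],"jaw":0},{"translation":[50,0,5],"angular":[0,0,0],"jaw":0},{"translation":[67,0,16],"angular":[0,0,0],"jaw":0},{"translation":[81,0,30],"angular":[0,0,0],"jaw":0},{"translation":[92,0,47],"angular":[0,0,0],"jaw":0},{"translation":[99,0,62],"angular":[0,0,0],"jaw":0},{"translation":[100,0,66],"angular":[0,0,0],"jaw":0}]';python3 go.py;python3 - <<'E'
from h import *
im=ctrl.get_image("side")[:,:,::-1];cv2.imwrite("pics/s5.png",cv2.resize(im[100:260,230:390],None,fx=3.75,fy=3.75))
print(ctrl.look_for("side","lid"))
E
```

```text
t: 16.65
ee_pos: [547.9, 64.5, 137.0]
orientation: [-0.311, -3.124, 0.001]
ft_force: [-0.0, 0.3, 1.7]
width: 0.4
grasp_force: 0.5
t 16.65 pos [547.9  64.5 137. ] w 0.4 gf 0.5 F [-0.   0.3  1.7] yaw -0.199 q6 [ 0.    0.92 -1.28]
box xyz [  2.  -19.5 137. ]
[{'rect': [264.8, 176.3, 345.4, 244.3], 'score': 0.62}]
```

```bash
python3 -m creep '[{"translation":[2,0,5],"angular":[0,0,0],"jaw":0},{"translation":[4,0,9],"angular":[0,0,0],"jaw":0},{"translation":[5,0,12],"angular":[0,0,0],"jaw":0},{"translation":[5,0,14],"angular":[0,0,0],"jaw":0},{"translation":[5,0,16],"angular":[0,0,0],"jaw":0},{"translation":[5,0,17],"angular":[0,0,0],"jaw":0},{"translation":[5,0,18],"angular":[0,0,0],"jaw":0},{"translation":[5,0,18],"angular":[0,0,0],"jaw":0}]';python3 go.py
```

```text
t: 17.75
ee_pos: [544.3, 65.5, 120.1]
orientation: [-0.312, -3.126, 0.0]
ft_force: [-0.7, 0.3, 0.2]
width: 0.7
grasp_force: 0.2
t 17.75 pos [544.3  65.5 120.1] w 0.7 gf 0.2 F [-0.7  0.3  0.2] yaw -0.199 q6 [-0.    0.87 -1.27]
box xyz [ -1.7 -19.3 120.1]
```

```bash
python3 -m creep '[{"translation":[0,0,2],"angular":[0,0,0],"jaw":0},{"translation":[0,0,4],"angular":[0,0,0],"jaw":0},{"translation":[0,0,5],"angular":[0,0,0],"jaw":0},{"translation":[0,0,6],"angular":[0,0,0],"jaw":0},{"translation":[0,0,7],"angular":[0,0,0],"jaw":0},{"translation":[0,0,8],"angular":[0,0,0],"jaw":0},{"translation":[0,0,8],"angular":[0,0,0],"jaw":0},{"translation":[0,0,8],"angular":[0,0,0],"jaw":0}]';python3 go.py;python3 - <<'E'
from h import *
im=ctrl.get_image("side")[:,:,::-1];cv2.imwrite("pics/s6.png",cv2.resize(im[100:260,230:390],None,fx=3.75,fy=3.75))
E
```

```text
t: 18.75
ee_pos: [544.4, 65.5, 112.1]
orientation: [0.312, 3.126, -0.0]
ft_force: [-0.0, -0.2, -0.7]
width: 0.6
grasp_force: 0.1
t 18.75 pos [544.4  65.5 112.1] w 0.6 gf 0.1 F [-0.  -0.2 -0.7] yaw -0.199 q6 [-0.    0.86 -1.27]
box xyz [ -1.7 -19.2 112.1]
```

View pics/s6.png

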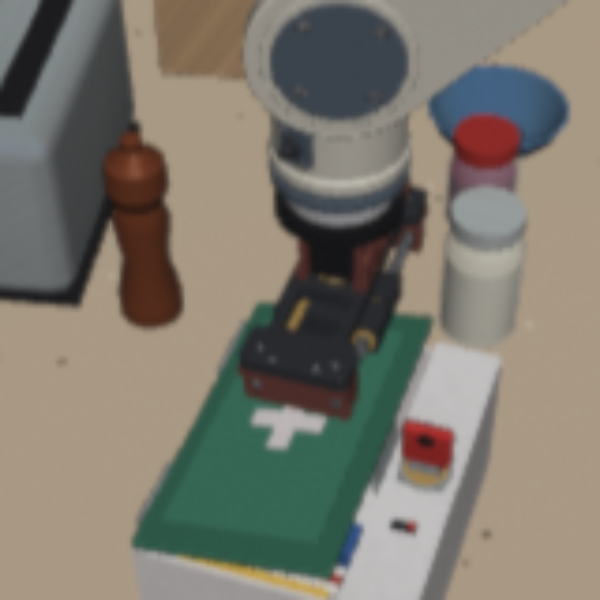

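```bash
python3 - <<'E'
from h import *
f=lambda P:np.round((proj("side",P)-[230,100])*3.75).tolist()
a=-.1986;b=lambda x,y,z:[549.8+x*np.cos(a)-y*np.sin(a),84+x*np.sin(a)+y*np.cos(a),z]
for t in(0,.1,.2,.3,.4):print(t,f([b(92-136*np.cos(t)+8*np.sin(t),y,112+136*np.sin(t)+8*np.cos(t)) for y in(116,-116)]))
print(f([b(-2,-19,z) for z in(112,140,160)]))
E
python3 -m creep '[{"translation":[0,0,3],"angular":[0,0,0],"jaw":0},{"translation":[0,0,5],"angular":[0,0,0],"jaw":0},{"translation":[0,0,7],"angular":[0,0,0],"jaw":0},{"translation":[0,0,8],"angular":[0,0,0],"jaw":0},{"translation":[0,0,9],"angular":[0,0,0],"jaw":0},{"translation":[0,0,10],"angular":[0,0,0],"jaw":0},{"translation":[0,0,10],"angular":[0,0,0],"jaw":0},{"translation":[0,0,10],"angular":[0,0,0],"jaw":0}]';python3 go.py
```

```text
0 [[336.0, 596.0], [435.0, 337.0]]
0.1 [[333.0, 582.0], [434.0, 323.0]]
0.2 [[329.0, 568.0], [432.0, 309.0]]
0.3 [[322.0, 553.0], [427.0, 294.0]]
0.4 [[313.0, 538.0], [420.0, 279.0]]
[[338.0, 428.0], [338.0, 401.0], [338.0, 380.0]]
t: 19.8
ee_pos: [544.5, 65.5, 102.2]
orientation: [0.312, 3.126, 0.0]
ft_force: [0.2, -0.2, -0.2]
width: 0.1
grasp_force: 0.0
t 19.8 pos [544.5  65.5 102.2] w 0.1 gf 0.0 F [ 0.2 -0.2 -0.2] yaw -0.199 q6 [-0.    0.84 -1.27]
box xyz [ -1.6 -19.2 102.2]
```

```bash
cat > lid.py <<'E'
from h import *
a=-.1986;b=lambda x,y,z:[549.8+x*np.cos(a)-y*np.sin(a),84+x*np.sin(a)+y*np.cos(a),z]
def th(im):
    i=im.astype(int);g=(i[:,:,1]>i[:,:,0]*1.3)&(i[:,:,1]>i[:,:,2]*1.1)&(i[:,:,1]>35)
    best=[]
    for t in np.arange(0,.5,.02):
        q=proj("side",[b(92-r*np.cos(t)+8*np.sin(t),y,112+r*np.sin(t)+8*np.cos(t)) for r,y in((0,116),(136,116),(136,-116),(0,-116))])
        m=np.zeros(g.shape,np.uint8);cv2.fillPoly(m,[np.round(q*16).astype(np.int32)],1,shift=4)
        # compare only the free third, away from gripper
        best.append(((m.astype(bool)!=g)[150:270,240:360].sum(),round(t,2)))
    return sorted(best)[:3]
if __name__=="__main__":
    print("s6",th(cv2.resize(cv2.imread("pics/s6.png"),(160,160),interpolation=cv2.INTER_AREA)[:,:,::-1]) if 0 else "")
    im=ctrl.get_image("side");cv2.imwrite("pics/lid_%d.png"%int(ctrl.get_obs()["t"]*10),im[:,:,::-1]);print("theta",th(im))
    i=im.astype(int);red=(i[:,:,0]>i[:,:,1]*1.5)&(i[:,:,0]<130)&(i[:,:,0]>40)
    for r in range(185,222,2):
        c=np.where(red[r,285:345])[0]+285;print(r,(c.min(),c.max(),len(c)) if len(c) else "-",end="; ")
    o=ctrl.get_obs();print("\ntcp px",proj("side",[o["ee_pos"],o["ee_pos"]+[0,0,20],o["ee_pos"]+[0,0,40]]).round(1).tolist())
E
python3 lid.py
```

```text
s6 
theta [(np.int64(1270), np.float64(0.04)), (np.int64(1290), np.float64(0.02)), (np.int64(1300), np.float64(0.06))]
185 -; 187 -; 189 -; 191 -; 193 -; 195 -; 197 -; 199 -; 201 -; 203 (np.int64(296), np.int64(301), 6); 205 (np.int64(300), np.int64(310), 11); 207 (np.int64(297), np.int64(323), 23); 209 (np.int64(304), np.int64(323), 18); 211 (np.int64(313), np.int64(322), 7); 213 (np.int64(320), np.int64(322), 3); 215 (np.int64(337), np.int64(337), 1); 217 (np.int64(337), np.int64(344), 7); 219 (np.int64(337), np.int64(344), 8); 221 (np.int64(338), np.int64(344), 7); 
tcp px [[320.0, 216.6], [320.0, 211.4], [320.0, 206.1]]
```

```bash
python3 -m creep '[{"translation":[2,0,1],"angular":[0,0,0],"jaw":0},{"translation":[2,0,2],"angular":[0,0,0],"jaw":0},{"translation":[2,0,3],"angular":[0,0,0],"jaw":0},{"translation":[2,0,4],"angular":[0,0,0],"jaw":0},{"translation":[2,0,4.5],"angular":[0,0,0],"jaw":0},{"translation":[2,0,5],"angular":[0,0,0],"jaw":0},{"translation":[2,0,5],"angular":[0,0,0],"jaw":0},{"translation":[2,0,5],"angular":[0,0,0],"jaw":0}]';python3 go.py;python3 lid.py
```

```text
t: 20.85
ee_pos: [542.5, 65.8, 97.2]
orientation: [0.312, 3.126, -0.0]
ft_force: [0.4, -0.6, 0.1]
width: 0.4
grasp_force: 0.0
t 20.85 pos [542.5  65.8  97.2] w 0.4 gf 0.0 F [ 0.4 -0.6  0.1] yaw -0.199 q6 [-0.    0.83 -1.27]
box xyz [ -3.6 -19.3  97.2]
s6 
theta [(np.int64(1287), np.float64(0.02)), (np.int64(1311), np.float64(0.04)), (np.int64(1316), np.float64(0.0))]
185 -; 187 -; 189 -; 191 -; 193 -; 195 -; 197 -; 199 -; 201 -; 203 -; 205 (np.int64(297), np.int64(303), 7); 207 (np.int64(297), np.int64(324), 13); 209 (np.int64(298), np.int64(324), 27); 211 (np.int64(307), np.int64(323), 14); 213 (np.int64(315), np.int64(337), 7); 215 (np.int64(322), np.int64(337), 2); 217 (np.int64(337), np.int64(344), 7); 219 (np.int64(337), np.int64(344), 8); 221 (np.int64(338), np.int64(344), 7); 
tcp px [[320.7, 218.0], [320.7, 212.9], [320.8, 207.6]]
```

```bash
python3 -m creep '[{"translation":[0,0,1],"angular":[0,0,0],"jaw":0},{"translation":[0,0,2],"angular":[0,0,0],"jaw":0},{"translation":[0,0,3],"angular":[0,0,0],"jaw":0},{"translation":[0,0,3.5],"angular":[0,0,0],"jaw":0},{"translation":[0,0,4],"angular":[0,0,0],"jaw":0},{"translation":[0,0,4],"angular":[0,0,0],"jaw":0},{"translation":[0,0,4],"angular":[0,0,0],"jaw":0},{"translation":[0,0,4],"angular":[0,0,0],"jaw":0}]';python3 go.py;python3 lid.py|grep theta
```

```text
t: 21.9
ee_pos: [542.5, 65.9, 93.2]
orientation: [0.312, 3.126, 0.0]
ft_force: [0.2, -0.3, -0.3]
width: 0.6
grasp_force: 0.0
t 21.9 pos [542.5  65.9  93.2] w 0.6 gf 0.0 F [ 0.2 -0.3 -0.3] yaw -0.199 q6 [-0.    0.82 -1.27]
box xyz [ -3.6 -19.2  93.2]
theta [(np.int64(1346), np.float64(0.02)), (np.int64(1365), np.float64(0.0)), (np.int64(1372), np.float64(0.04))]
```

```bash
python3 -m creep '[{"translation":[0,0,1],"angular":[0,0,0],"jaw":0},{"translation":[0,0,2],"angular":[0,0,0],"jaw":0},{"translation":[0,0,3],"angular":[0,0,0],"jaw":0},{"translation":[0,0,3.5],"angular":[0,0,0],"jaw":0},{"translation":[0,0,4],"angular":[0,0,0],"jaw":0},{"translation":[0,0,4],"angular":[0,0,0],"jaw":0},{"translation":[0,0,4],"angular":[0,0,0],"jaw":0},{"translation":[0,0,4],"angular":[0,0,0],"jaw":0}]';python3 go.py;python3 lid.py
```

```text
t: 22.95
ee_pos: [542.6, 65.9, 92.1]
orientation: [0.312, 3.125, 0.0]
ft_force: [-9.7, -1.0, 31.3]
width: 0.5
grasp_force: 15.1
t 22.95 pos [542.6  65.9  92.1] w 0.5 gf 15.1 F [-9.7 -1.  31.3] yaw -0.199 q6 [-0.    0.81 -1.27]
box xyz [ -3.5 -19.2  92.1]
s6 
theta [(np.int64(1361), np.float64(0.02)), (np.int64(1380), np.float64(0.0)), (np.int64(1387), np.float64(0.04))]
185 -; 187 -; 189 -; 191 -; 193 -; 195 -; 197 -; 199 -; 201 -; 203 -; 205 (np.int64(296), np.int64(296), 1); 207 (np.int64(297), np.int64(304), 6); 209 (np.int64(297), np.int64(313), 14); 211 (np.int64(301), np.int64(324), 24); 213 (np.int64(309), np.int64(323), 12); 215 (np.int64(317), np.int64(337), 7); 217 (np.int64(337), np.int64(344), 7); 219 (np.int64(337), np.int64(344), 8); 221 (np.int64(338), np.int64(344), 7); 
tcp px [[320.6, 219.3], [320.7, 214.2], [320.7, 209.0]]
```

```bash
python3 -m creep '[{"translation":[0,0,-20],"angular":[0,0,0],"jaw":0},{"translation":[0,0,-60],"angular":[0,0,0],"jaw":0.2},{"translation":[0,0,-110],"angular":[0,0,0],"jaw":0.4},{"translation":[10,3,-120],"angular":[0,0,0],"jaw":0.4},{"translation":[40,12,-120],"angular":[0,0,0],"jaw":0.4},{"translation":[64,19,-120],"angular":[0,0,0],"jaw":0.4},{"translation":[64,19,-120],"angular":[0,0,0],"jaw":0.4},{"translation":[64,19,-120],"angular":[0,0,0],"jaw":0.4}]';python3 - <<'E'
from h import *
from scipy.optimize import least_squares
def red(c,box):
    i=cv2.imread(f"pics/{c}0.png").astype(int);m=(i[:,:,2]>100)&(i[:,:,1]<80)&(i[:,:,0]<80)
    l,t,r,b=box;w=np.argwhere(m[t:b,l:r]);return w[:,::-1].mean(0)+[l,t],len(w)
pt,n=red("top",(280,212,300,234));ps,k=red("side",(335,208,355,232));print(pt,n,ps,k)
s=least_squares(lambda p:np.r_[proj("top",p)[0]-pt,proj("side",p)[0]-ps],[483,97,150]);print(s.x,s.fun.round(2))
for z in(145,150,155,162):print(z,unproj("top",pt,z).round(1),unproj("side",ps,z).round(1))
E
python3 go.py 483,97.4,180,-.1986
```

```text
t: 24.0
ee_pos: [483.7, 97.1, 208.9]
orientation: [0.311, 3.126, -0.0]
ft_force: [-0.9, 0.1, 1.1]
width: 35.5
grasp_force: 0.0
[287.05555556 221.44444444] 36 [343.31896552 218.32758621] 116
[483.81323591  99.42265772 143.34787931] [-0.   -0.07  0.07  0.01]
145 [483.6  99.3 145. ] [484.  100.8 145. ]
150 [483.5  98.8 150. ] [483.9 105.1 150. ]
155 [483.4  98.3 155. ] [483.9 109.4 155. ]
162 [483.3  97.6 162. ] [483.8 115.3 162. ]
t 24.0 pos [483.7  97.1 208.9] w 35.5 gf 0.0 F [-0.9  0.1  1.1] yaw -0.198 q6 [-0.    1.03 -1.2 ]
box xyz [-6.740e+01 -2.000e-01  2.089e+02]
483,97.4,180,-.1986 tr [0.8, 0.2, 28.9] ang [-0.0, 0.0, 0.0]
```

```bash
python3 -m creep '[{"translation":[0,1,20],"angular":[0,0,0],"jaw":0.25},{"translation":[0,1,45],"angular":[0,0,0],"jaw":0.25},{"translation":[0,1,70],"angular":[0,0,0],"jaw":0.25},{"translation":[0,1,85],"angular":[0,0,0],"jaw":0.25},{"translation":[0,1,93],"angular":[0,0,0],"jaw":0.25},{"translation":[0,1,96],"angular":[0,0,0],"jaw":0.25},{"translation":[0,1,96],"angular":[0,0,0],"jaw":0.25},{"translation":[0,1,96],"angular":[0,0,0],"jaw":0.25}]';python3 go.py 483.4,98.5,112,-.1986
python3 - <<'E'
from h import *
for c,r in(("side",(270,430,150,270)),("top",(220,380,160,280))):
    im=ctrl.get_image(c)[:,:,::-1]; cv2.imwrite(f"pics/k_{c}.png",im)
a=cv2.imread("pics/k_side.png")[150:270,270:370];b=cv2.imread("pics/k_top.png")[165:285,240:340]
cv2.imwrite("pics/k.png",cv2.resize(np.hstack([a,b]),None,fx=4,fy=4,interpolation=cv2.INTER_CUBIC))
E
```

```text
t: 25.0
ee_pos: [484.1, 98.2, 113.8]
orientation: [0.312, 3.125, 0.001]
ft_force: [0.8, 0.7, 0.2]
width: 21.9
grasp_force: 0.0
t 25.0 pos [484.1  98.2 113.8] w 21.9 gf 0.0 F [0.8 0.7 0.2] yaw -0.199 q6 [-0.    0.81 -1.2 ]
box xyz [-67.2   1.  113.8]
483.4,98.5,112,-.1986 tr [0.7, 0.1, 1.8] ang [0.0, 0.001, -0.0]
```

```bash
python3 -m creep '[{"translation":[0,0,1],"angular":[0,0,0],"jaw":0.15},{"translation":[0,0,1],"angular":[0,0,0],"jaw":0},{"translation":[0,0,1],"angular":[0,0,0],"jaw":0},{"translation":[0,0,1],"angular":[0,0,0],"jaw":0},{"translation":[0,0,1],"angular":[0,0,0],"jaw":0},{"translation":[0,0,1],"angular":[0,0,0],"jaw":0},{"translation":[0,0,1],"angular":[0,0,0],"jaw":0},{"translation":[0,0,1],"angular":[0,0,0],"jaw":0}]';python3 go.py
```

```text
t: 26.1
ee_pos: [483.6, 98.1, 112.2]
orientation: [-0.312, -3.126, -0.0]
ft_force: [0.1, 0.1, 0.5]
width: 9.5
grasp_force: 30.0
t 26.1 pos [483.6  98.1 112.2] w 9.5 gf 30.0 F [0.1 0.1 0.5] yaw -0.199 q6 [ 0.    0.81 -1.2 ]
box xyz [-67.7   0.8 112.2]
```

```bash
python3 -m creep '[{"translation":[0,0,0],"angular":[0,0,0.15],"jaw":0},{"translation":[0,0,0],"angular":[0,0,0.32],"jaw":0},{"translation":[0,0,0],"angular":[0,0,0.49],"jaw":0},{"translation":[0,0,0],"angular":[0,0,0.66],"jaw":0},{"translation":[0,0,0],"angular":[0,0,0.83],"jaw":0},{"translation":[0,0,0],"angular":[0,0,1.0],"jaw":0},{"translation":[0,0,0],"angular":[0,0,1.17],"jaw":0},{"translation":[0,0,0],"angular":[0,0,1.3],"jaw":0}]';python3 go.py
```

```text
t: 27.1
ee_pos: [482.8, 97.3, 112.2]
orientation: [-2.145, -2.295, 0.003]
ft_force: [-3.0, -5.1, 5.6]
width: 9.8
grasp_force: 30.0
t 27.1 pos [482.8  97.3 112.2] w 9.8 gf 30.0 F [-3.  -5.1  5.6] yaw -1.503 q6 [-0.    0.81  0.11]
box xyz [-68.3  -0.2 112.2]
```

```bash
python3 -m creep '[{"translation":[0,0,0],"angular":[0,0,0.08],"jaw":0},{"translation":[0,0,0],"angular":[0,0,0.14],"jaw":0},{"translation":[0,0,0],"angular":[0,0,0.18],"jaw":0},{"translation":[0,0,0],"angular":[0,0,0.22],"jaw":0},{"translation":[0,0,0],"angular":[0,0,0.25],"jaw":0},{"translation":[0,0,0],"angular":[0,0,0.27],"jaw":0},{"translation":[0,0,0],"angular":[0,0,0.28],"jaw":0},{"translation":[0,0,0],"angular":[0,0,0.28],"jaw":0}]';python3 go.py;python3 - <<'E'
from h import *
print(ctrl.get_obs()["moment"])
im=ctrl.get_image("side")
cv2.imwrite("pics/turn_s.png",im[:,:,::-1])
p=proj("side",[549.8+(-68)*np.cos(-.1986)-50*np.sin(-.1986),84-68*np.sin(-.1986)+50*np.cos(-.1986),120])[0].round().astype(int);print(p)
for n,i in(("before",cv2.imread("pics/side0.png")),("now",im[:,:,::-1])):
    i=i.astype(int)[p[1]-5:p[1]+6,p[0]-8:p[0]+9];print(n,"red",((i[:,:,2]>1.6*i[:,:,1])&(i[:,:,2]>60)).sum(),"dark",(i.max(2)<70).sum())
E
```

```text
t: 28.1
ee_pos: [482.6, 97.3, 112.2]
orientation: [-2.44, -1.979, 0.004]
ft_force: [-3.3, -3.8, 5.0]
width: 9.8
grasp_force: 30.0
t 28.1 pos [482.6  97.3 112.2] w 9.8 gf 30.0 F [-3.3 -3.8  5. ] yaw -1.778 q6 [-0.    0.81  0.38]
box xyz [-68.5  -0.2 112.2]
[-0.86732034  0.68202359  0.07013692]
[338 239]
before red 4 dark 4
now red 4 dark 4
```

Run:
```python
import cv2,numpy as np
for f in("side0","k_side","turn_s"):
    i=cv2.imread(f"pics/{f}.png")[235:245,328:348].astype(int);print(f)
    print("\n".join(" ".join("R" if p[2]>1.6*p[1] and p[2]>60 else ("#" if p.max()<110 else ".") for p in r) for r in i))
```

```text
side0
. . . . . . . . . . . . . . . . . . . .
. . . . . . . . . . . . . . . . . . . .
. . . . . . . . . . . . . . . . . . . .
. . . . . . . . . . . . . . . . . . . .
. . . . . . . # # # . . . . . . . . . .
. . . . . . # # # # R R R . . . . . . .
. . . . . . . . . . # R . . . . . . . .
. . . . . . . . . . . . . . . . . . . .
. . . . . . . . . . . . . . . . . . . .
. . . . . . . . . . . . . . . . . . . .
k_side
. . . . . . . . . . . . . . . . . . . .
. . . . . . . . . . . . . . . . . . . .
. . . . . . . . . . . . . . . . . . . .
. . . . . . . . . . . . . . . . . . . .
. . . . . . . # # # . . . . . . . . . .
. . . . . . # # # # R R R . . . . . . .
. . . . . . . . . . # R . . . . . . . .
. . . . . . . . . . . . . . . . . . . .
. . . . . . . . . . . . . . . . . . . .
. . . . . . . . . . . . . . . . . . . .
turn_s
. . . . . . . . . . . . . . . . . . . .
. . . . . . . . . . . . . . . . . . . .
. . . . . . . . . . . . . . . . . . . .
. . . . . . . . . . . . . . . . . . . .
. . . . . . . R R # . . . . . . . . . .
. . . . . . . R R # # # # . . . . . . .
. . . . . . . . . . # # # . . . . . . .
. . . . . . . . . . . . . . . . . . . .
. . . . . . . . . . . . . . . . . . . .
. . . . . . . . . . . . . . . . . . . .
```

```bash
python3 -m creep '[{"translation":[0,0,0],"angular":[0,0,0.02],"jaw":0},{"translation":[0,0,0],"angular":[0,0,0.04],"jaw":0},{"translation":[0,0,0],"angular":[0,0,0.06],"jaw":0},{"translation":[0,0,0],"angular":[0,0,0.08],"jaw":0},{"translation":[0,0,0],"angular":[0,0,0.08],"jaw":0},{"translation":[0,0,0],"angular":[0,0,0.08],"jaw":0},{"translation":[0,0,0],"angular":[0,0,0.08],"jaw":0},{"translation":[0,0,0],"angular":[0,0,0.08],"jaw":0}]';python3 go.py;python3 - <<'E'
from h import *
print(ctrl.get_obs()["moment"])
E
```

```text
t: 29.15
ee_pos: [482.5, 97.3, 112.2]
orientation: [2.516, 1.882, -0.004]
ft_force: [-4.7, -4.3, 6.5]
width: 10.0
grasp_force: 30.1
t 29.15 pos [482.5  97.3 112.2] w 10.0 gf 30.1 F [-4.7 -4.3  6.5] yaw -1.857 q6 [-0.    0.81  0.46]
box xyz [-68.6  -0.2 112.2]
[-0.79721404  0.71288675  0.46594087]
```

```bash
python3 -m creep '[{"translation":[0,0,0],"angular":[0,0,-0.15],"jaw":0},{"translation":[0,0,0],"angular":[0,0,-0.32],"jaw":0},{"translation":[0,0,0],"angular":[0,0,-0.49],"jaw":0},{"translation":[0,0,0],"angular":[0,0,-0.66],"jaw":0},{"translation":[0,0,0],"angular":[0,0,-0.83],"jaw":0},{"translation":[0,0,0],"angular":[0,0,-1.0],"jaw":0},{"translation":[0,0,0],"angular":[0,0,-1.17],"jaw":0},{"translation":[0,0,0],"angular":[0,0,-1.3],"jaw":0}]';python3 go.py 483.6,98.1,112.2,-.2
```

```text
t: 30.15
ee_pos: [483.1, 97.9, 112.2]
orientation: [-0.859, -3.021, 0.001]
ft_force: [-2.2, -0.7, 2.4]
width: 9.6
grasp_force: 30.0
t 30.15 pos [483.1  97.9 112.2] w 9.6 gf 30.0 F [-2.2 -0.7  2.4] yaw -0.554 q6 [-0.    0.81 -0.84]
box xyz [-68.1   0.5 112.2]
483.6,98.1,112.2,-.2 tr [-0.3, 0.4, -0.0] ang [-0.001, -0.001, -0.354]
```

```bash
python3 -m creep '[{"translation":[0,0,0],"angular":[0,0,-0.12],"jaw":0},{"translation":[0,0,0],"angular":[0,0,-0.24],"jaw":0},{"translation":[0,0,0],"angular":[0,0,-0.31],"jaw":0},{"translation":[0,0,0],"angular":[0,0,-0.34],"jaw":0},{"translation":[0,0,0],"angular":[0,0,-0.352],"jaw":0},{"translation":[0,0,0],"angular":[0,0,-0.352],"jaw":0},{"translation":[0,0,0],"angular":[0,0,-0.352],"jaw":0},{"translation":[0,0,0],"angular":[0,0,-0.352],"jaw":0}]';python3 go.py;python3 - <<'E'
from h import *
print(ctrl.get_obs()["moment"])
i=ctrl.get_image("side")[:,:,::-1]; cv2.imwrite("pics/home_s.png",i); i=i[238:243,332:344].astype(int)
print("\n".join(" ".join("R" if p[2]>1.6*p[1] and p[2]>60 else ("#" if p.max()<110 else ".") for p in r) for r in i))
E
```

```text
t: 31.15
ee_pos: [483.2, 98.0, 112.2]
orientation: [-0.325, -3.124, 0.001]
ft_force: [-3.8, -0.8, 4.5]
width: 9.7
grasp_force: 30.0
t 31.15 pos [483.2  98.  112.2] w 9.7 gf 30.0 F [-3.8 -0.8  4.5] yaw -0.207 q6 [-0.    0.81 -1.19]
box xyz [-68.1   0.6 112.2]
[-0.27472528  0.69883702 -0.00698431]
. . . . . . . . . . . .
. . . R R # . . . . . .
. . # # R # # # # . . .
. . . . . . # # # . . .
. . . . . . . . . . . .
```

```bash
python3 -m creep '[{"translation":[0,0,-1],"angular":[0,0,0],"jaw":0},{"translation":[0,0,-2],"angular":[0,0,0],"jaw":0},{"translation":[0,0,-3],"angular":[0,0,0],"jaw":0},{"translation":[0,0,-4],"angular":[0,0,0],"jaw":0},{"translation":[0,0,-5],"angular":[0,0,0],"jaw":0},{"translation":[0,0,-6],"angular":[0,0,0],"jaw":0},{"translation":[0,0,-6],"angular":[0,0,0],"jaw":0},{"translation":[0,0,-6],"angular":[0,0,0],"jaw":0}]';python3 go.py
```

```text
t: 32.2
ee_pos: [483.6, 98.1, 118.3]
orientation: [0.324, 3.125, -0.0]
ft_force: [-1.0, -3.0, -0.2]
width: 9.9
grasp_force: 30.0
t 32.2 pos [483.6  98.1 118.3] w 9.9 gf 30.0 F [-1.  -3.  -0.2] yaw -0.207 q6 [-0.    0.82 -1.19]
box xyz [-67.7   0.7 118.3]
```

```bash
python3 -m creep '[{"translation":[0,0,-4],"angular":[0,0,0],"jaw":0},{"translation":[0,0,-8],"angular":[0,0,0],"jaw":0},{"translation":[0,0,-14],"angular":[0,0,0],"jaw":0},{"translation":[0,0,-22],"angular":[0,0,0],"jaw":0},{"translation":[0,0,-32],"angular":[0,0,0],"jaw":0},{"translation":[0,0,-50],"angular":[0,0,0],"jaw":0},{"translation":[0,0,-75],"angular":[0,0,0],"jaw":0},{"translation":[0,0,-80],"angular":[0,0,0],"jaw":0}]';python3 go.py 446.3,-420,205,-.2 446.3,-420,75,-.2
python3 - <<'E'
from h import *
for c in("side","top"):
    i=ctrl.get_image(c)[:,:,::-1].astype(int);cv2.imwrite(f"pics/pull_{c}.png",i)
    m=(i[:,:,2]>100)&(i[:,:,1]<80)&(i[:,:,0]<80);w=np.argwhere(m[180:240,270:360]) if c=="side" else np.argwhere(m[200:240,275:305]);print(c,len(w),w.mean(0)[::-1]+((270,180) if c=="side" else (275,200)) if len(w) else "")
print(proj("side",[[483.5,98,218]]),proj("side",[[483.5,98,145]]))
E
```

```text
t: 33.2
ee_pos: [485.3, 98.8, 200.4]
orientation: [0.324, 3.12, 0.003]
ft_force: [0.8, 0.8, -0.5]
width: 9.9
grasp_force: 30.0
t 33.2 pos [485.3  98.8 200.4] w 9.9 gf 30.0 F [ 0.8  0.8 -0.5] yaw -0.207 q6 [ 0.    1.   -1.19]
box xyz [-66.2   1.8 200.4]
446.3,-420,205,-.2 tr [-68.4, -515.8, -5.5] ang [0.002, 0.004, -0.007]
446.3,-420,75,-.2 tr [-67.8, -516.1, 124.5] ang [0.002, 0.004, -0.007]
side 11 [347.09090909 205.45454545]
top 0 
[[345.21907768 196.60980094]] [[343.58986485 217.45625267]][ WARN:0@0.524] global loadsave.cpp:1063 imwrite_ Unsupported depth image for selected encoder is fallbacked to CV_8U.
```

```bash
python3 go.py 457.2,-408.8,205,-2.356
```

```text
t 33.3 pos [484.2  98.5 199. ] w 9.6 gf 30.0 F [ 0.3 -0.2 -1.4] yaw -0.207 q6 [ 0.    1.   -1.19]
box xyz [-67.1   1.3 199. ]
457.2,-408.8,205,-2.356 tr [-77.7, -502.0, -6.4] ang [0.003, -0.0, 2.149]
```

```bash
python3 -m creep '[{"translation":[-5,-35,-6],"angular":[0,0,0.12],"jaw":0},{"translation":[-13,-85,-6],"angular":[0,0,0.3],"jaw":0},{"translation":[-21,-135,-6],"angular":[0,0,0.48],"jaw":0},{"translation":[-29,-185,-6],"angular":[0,0,0.66],"jaw":0},{"translation":[-37,-235,-6],"angular":[0,0,0.84],"jaw":0},{"translation":[-45,-285,-6],"angular":[0,0,1.02],"jaw":0},{"translation":[-53,-335,-6],"angular":[0,0,1.2],"jaw":0},{"translation":[-58,-370,-6],"angular":[0,0,1.35],"jaw":0}]';python3 go.py 457.2,-408.8,205,-2.356
```

```text
t: 34.3
ee_pos: [463.7, -277.7, 203.1]
orientation: [-2.212, -2.229, 0.0]
ft_force: [-0.2, 0.9, 0.3]
width: 9.7
grasp_force: 30.0
t 34.3 pos [ 463.7 -277.7  203.1] w 9.7 gf 30.0 F [-0.2  0.9  0.3] yaw -1.563 q6 [ 0.    1.04 -0.57]
box xyz [ -13.  -371.5  203.1]
457.2,-408.8,205,-2.356 tr [-131.1, -7.5, -2.0] ang [-0.001, -0.0, 0.793]
```

```bash
python3 -m creep '[{"translation":[-25,-1,-2],"angular":[0,0,0.15],"jaw":0},{"translation":[-55,-3,-2],"angular":[0,0,0.3],"jaw":0},{"translation":[-85,-5,-2],"angular":[0,0,0.45],"jaw":0},{"translation":[-110,-6,-2],"angular":[0,0,0.6],"jaw":0},{"translation":[-125,-7,-2],"angular":[0,0,0.72],"jaw":0},{"translation":[-131,-7,-2],"angular":[0,0,0.79],"jaw":0},{"translation":[-131,-7,-2],"angular":[0,0,0.79],"jaw":0},{"translation":[-131,-7,-2],"angular":[0,0,0.79],"jaw":0}]';python3 go.py 457.2,-408.8,130,-2.356 457.2,-408.8,32,-2.356
```

```text
t: 35.3
ee_pos: [459.0, -406.4, 205.4]
orientation: [-2.895, -1.217, 0.001]
ft_force: [-0.6, 0.8, -0.0]
width: 9.4
grasp_force: 30.0
t 35.3 pos [ 459.  -406.4  205.4] w 9.4 gf 30.0 F [-0.6  0.8 -0. ] yaw -2.345 q6 [0.   1.1  0.03]
box xyz [   7.7 -498.7  205.4]
457.2,-408.8,130,-2.356 tr [-2.9, 0.5, 75.4] ang [-0.001, -0.0, 0.011]
457.2,-408.8,32,-2.356 tr [-3.0, 0.6, 173.4] ang [-0.001, -0.0, 0.011]
```

```bash
python3 -m creep '[{"translation":[-1,0,10],"angular":[0,0.1,0],"jaw":0},{"translation":[-2,0,25],"angular":[0,0.22,0],"jaw":0},{"translation":[-3,0,45],"angular":[0,0.36,0],"jaw":0},{"translation":[-3,0,65],"angular":[0,0.48,0],"jaw":0},{"translation":[-3,0,85],"angular":[0,0.56,0],"jaw":0},{"translation":[-3,0,100],"angular":[0,0.6,0],"jaw":0},{"translation":[-3,0,105],"angular":[0,0.6,0],"jaw":0},{"translation":[-3,0,105],"angular":[0,0.6,0],"jaw":0}]';python3 - <<'E'
from h import *
from scipy.spatial.transform import Rotation as Ro
o=ctrl.get_obs();R=Ro.from_rotvec(o["orientation"]);M=R.as_matrix();print(o["ee_pos"],M[:,2],o["width"],o["ft_force"],o["qpos"].round(2))
tip=o["ee_pos"]+22*M[:,2];print("tip",tip)
print("tr",R.inv().apply(np.array([466,-400,14])-tip))
i=ctrl.get_image("side")[:,:,::-1]; cv2.imwrite("pics/bowl_s.png",i)
j=ctrl.get_image("top")[:,:,::-1]; cv2.imwrite("pics/bowl_t.png",j)
cv2.imwrite("pics/v10.png",cv2.resize(np.hstack([i[70:190,310:430],j[170:290,400:520]]),None,fx=3.3,fy=3.3,interpolation=cv2.INTER_CUBIC))
E
```

```text
t: 36.3
ee_pos: [457.3, -408.8, 101.2]
orientation: [-2.582, -1.085, -0.798]
ft_force: [0.6, 0.3, 0.4]
width: 9.8
grasp_force: 30.0
[ 457.34728327 -408.81728244  101.23454301] [ 0.39476082  0.40290065 -0.82573298] 9.788595257964229 [0.62498845 0.33458772 0.44905246] [-1.05  0.63  1.69  0.65  1.1  -0.66]
tip [ 466.03202136 -399.95346805   83.06841743]
tr [-3.90047649e+01  8.95614152e-03  5.70006817e+01]
```

```bash
python3 -m creep '[{"translation":[-9,0,13],"angular":[0,0,0],"jaw":0},{"translation":[-18,0,26],"angular":[0,0,0],"jaw":0},{"translation":[-26,0,38],"angular":[0,0,0],"jaw":0},{"translation":[-31,0,45],"angular":[0,0,0],"jaw":0},{"translation":[-34,0,50],"angular":[0,0,0],"jaw":0},{"translation":[-36,0,53],"angular":[0,0,0],"jaw":0},{"translation":[-37,0,54],"angular":[0,0,0],"jaw":0},{"translation":[-37,0,54],"angular":[0,0,0],"jaw":0}]';python3 - <<'E'
from h import *
i=ctrl.get_image("side")[:,:,::-1];j=ctrl.get_image("top")[:,:,::-1]
cv2.imwrite("pics/v10.png",cv2.resize(np.hstack([i[70:190,310:430],j[170:290,400:520]]),None,fx=3.3,fy=3.3,interpolation=cv2.INTER_CUBIC))
E
```

```text
t: 37.4
ee_pos: [457.1, -409.3, 35.9]
orientation: [-2.583, -1.084, -0.799]
ft_force: [0.1, -0.4, 0.3]
width: 9.6
grasp_force: 30.0
```

View pics/v10.png

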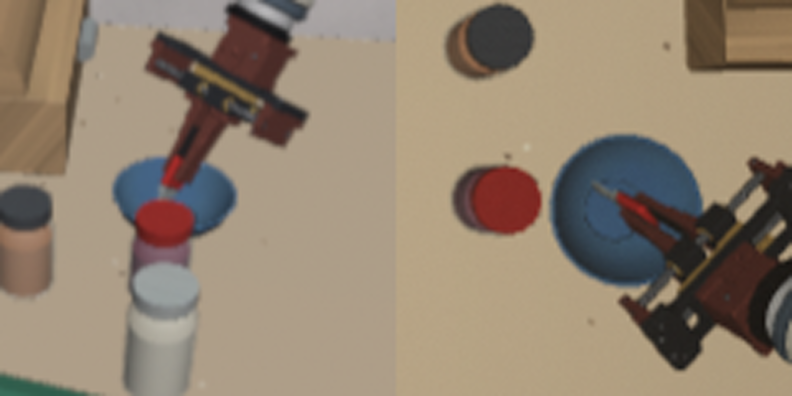

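The key is in the jaws with its blade over the bowl floor. Nothing nearby has shifted. Release and retreat.

```bash
python3 -m creep '[{"translation":[-1,0,1.5],"angular":[0,0,0],"jaw":0},{"translation":[-1,0,1.5],"angular":[0,0,0],"jaw":0.2},{"translation":[-1,0,1.5],"angular":[0,0,0],"jaw":0.35},{"translation":[-1,0,1.5],"angular":[0,0,0],"jaw":0.35},{"translation":[-1,0,1.5],"angular":[0,0,0],"jaw":0.35},{"translation":[-1,0,1.5],"angular":[0,0,0],"jaw":0.35},{"translation":[-1,0,-20],"angular":[0,0,0],"jaw":0.35},{"translation":[-1,0,-50],"angular":[0,0,0],"jaw":0.35}]'; python3 -m creep '[{"translation":[0,0,-40],"angular":[0,0,0],"jaw":0.35},{"translation":[0,0,-90],"angular":[0,0,0],"jaw":0.35},{"translation":[0,0,-140],"angular":[0,0,0],"jaw":0.35},{"translation":[0,0,-160],"angular":[0,0,0],"jaw":0.35},{"translation":[0,0,-160],"angular":[0,0,0],"jaw":0.35},{"translation":[0,0,-160],"angular":[0,0,0],"jaw":0.35},{"translation":[0,0,-160],"angular":[0,0,0],"jaw":0.35},{"translation":[0,0,-160],"angular":[0,0,0],"jaw":0.35}]';python3 - <<'E'
from h import *
import lid
i=ctrl.get_image("side");j=ctrl.get_image("top")
print("theta",lid.th(i))
for c,im,b in(("side",i,(340,385,105,150)),("top",j,(440,500,205,262))):
    q=im[b[2]:b[3],b[0]:b[1]].astype(int);m=(q[:,:,0]>90)&(q[:,:,1]<80)&(q[:,:,2]<90);w=np.argwhere(m);print(c,"key red",len(w),w.min(0)[::-1]+[b[0],b[2]],w.max(0)[::-1]+[b[0],b[2]]) if len(w) else print(c,"none")
    print(ctrl.look_for(c,"bowl")[:1],ctrl.look_for(c,"key")[:2])
p=i[238:243,332:344].astype(int)
print("\n".join(" ".join("R" if x[0]>1.6*x[1] and x[0]>60 else ("#" if x.max()<110 else ".") for x in r) for r in p))
for n,im in(("side",i),("top",j)):
    a=cv2.imread(f"pics/{n}0.png")[:,:,::-1].astype(int);d=np.abs(a-im).max(2)>40
    k,_,st,_=cv2.connectedComponentsWithStats(d.astype(np.uint8));print(n,[s[:5].tolist() for s in st[1:] if s[4]>6])
E
```

```text
t: 38.5
ee_pos: [436.1, -430.1, 77.3]
orientation: [-2.582, -1.084, -0.798]
ft_force: [-0.2, -0.4, -0.3]
width: 30.7
grasp_force: 0.0
t: 39.5
ee_pos: [373.7, -493.4, 207.4]
orientation: [-2.58, -1.083, -0.798]
ft_force: [-0.3, -0.4, -0.7]
width: 30.4
grasp_force: 0.0
theta [(np.int64(508), np.float64(0.02)), (np.int64(527), np.float64(0.0)), (np.int64(532), np.float64(0.04))]
side key red 280 [350 122] [371 149]
[{'rect': [345.1, 117.4, 385.4, 139.9], 'score': 0.84}] [{'rect': [364.1, 122.9, 371.7, 132.6], 'score': 0.57}]
top key red 84 [440 223] [480 243]
[{'rect': [446.3, 207.2, 494.5, 256.9], 'score': 0.71}] [{'rect': [457.9, 226.4, 483.6, 246.0], 'score': 0.48}, {'rect': [247.1, 157.9, 338.2, 238.3], 'score': 0.47}]
. . . . . . . . . . . .
. . . R R # . . . . . .
. . . # R # # # # . . .
. . . . . . # # # . . .
. . . . . . . . . . . .
side [[384, 0, 60, 71, 1920], [488, 0, 95, 197, 11964], [538, 0, 22, 15, 179], [538, 27, 14, 8, 81], [362, 122, 10, 11, 63], [627, 130, 5, 13, 29], [586, 141, 54, 65, 1395], [247, 142, 105, 119, 6118], [616, 143, 12, 26, 58], [608, 155, 9, 9, 25], [308, 157, 10, 8, 60], [280, 229, 8, 9, 32], [617, 304, 23, 96, 1234], [553, 385, 56, 15, 476]]
top [[250, 139, 95, 83, 5053], [372, 176, 18, 18, 208], [285, 216, 6, 13, 45], [468, 233, 13, 12, 66], [272, 252, 368, 148, 12226], [626, 302, 14, 10, 71], [40, 332, 66, 68, 2698], [0, 385, 18, 15, 128], [320, 397, 9, 3, 13]]
```

```bash
python3 -c "from workcell import ctrl; print(ctrl.close_job())"
```

```text
the job is handed in; nothing more can be done
None
```

I handed the job in at about 40 s; by the pictures and force readings, the bottle stands in the box, the lid is shut, the bolt is thrown, the key lies in the bowl, and nothing else has shifted.

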